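# Snap the biscuit box shut

### The arm

A 6-joint arm with a two-finger parallel gripper is mounted at the origin on a cart in front of the work surface, level with it; the furniture and walls round the work are solid. World frame = base frame: x ahead of the robot, y to its left, z up, the work surface at z = 0. Lengths are in m, angles in rad, forces in N, time in s.
With the tool pointing down it reaches from about 0.35 to 0.85 m from the base axis. Payload 8.1 kg.
Tool frame: the origin (TCP) lies midway between the tips of the shut fingers; the grasp point (between the pads) lies 19 mm behind it; z points along the fingers, y is the line along which they close (so a half turn about z gives the same grasp; the last joint's range is limited). The gripper opens to 93 mm and grips with 3 to 60 N. Pads are 15 mm wide; open, the fingers measure 128 mm over their backs; the gripper's body (75 mm by 188 mm) begins 65 mm behind the grasp point.
Start: joints at [-1.378, 0.13, 1.488, -0, 1.523, -0.085], TCP at [0.165, -0.577, 0.193] pointing down, gripper open.
Joint ranges: [-2.96, 2.96], [-0.89, 2.26], [0.02, 2.5], [-1.34, 4.48], [0, 2.73], [-2.66, 2.66]. Speed limits (rad/s): [2.39, 2.39, 2.79, 3.14, 3.14, 3.14].

### API

Orientations are given as a rotation vector (axis times angle).
In Python, from plant import read_state, read_camera, get_calibration, close_job gives the robot as it stands.
- The arm moves only by the shell command python3 -m crank 'ROWS' [FORCE]. ROWS is JSON, a list that holds one entry, the list of rows, each a list of 7 numbers: the gripper's target within -1 to 1 (fully open at 1, half-way at 0, shut at -1), then the shift along the tool's x, y, z as a fraction of full scale, then the turn, a rotation vector about the tool's x, y, z as a fraction of full scale. In form: [[[grip, x, y, z, rx, ry, rz], ...]]. A call has exactly 5 rows; each row is the pose to reach, as a shift and turn from the pose commanded when the call began, along the tool's axes at that moment; what a row does not reach only later rows make up. Full scale, the value 1, is 0.5 m for a shift and 90 degrees for a turn. A row lasts 1/8 s, in which the tool goes at most 62.5 mm and 10.7 degrees, less where a joint would pass 70% of its speed; a pose out of reach is approached as far as the arm can. A call with a number of a shift or a turn outside -1 to 1 is refused whole. A call with a gripper value outside its range is refused whole. The fingers move at their own pace and stop on an object; FORCE is the grip in N (left out, the last holds). Time passes only in rows, so rows that repeat a pose let the fingers close, or fill a call up. It gives the time, the measured TCP pose, the force, the opening and the grip force at its end, in the units of the state.
- read_state(): the state, without advancing time (a new reading comes with each control period).
- read_camera(name): name is "scene" or "top"; returns the picture (384x512x3 uint8, red, green, blue); there is no depth.
- get_calibration(name): a dict with "fx", "fy", "cx", "cy" (pixels), "eye" and "orientation" of the camera in the world. Camera axes: x right, y down, z forward; pixel columns grow to the right and rows downward; lengths in m; the calibration is good to about 2 mm. A picture is of the moment at which its call begins. get_calibration takes no time and is no camera call.
- close_job(): hands the job in; it is judged then, once.
The state is a dict: "t": time; "q": joint angles; "dq": joint speeds; "joint_torque": joint torques, N m; "tool_pos": TCP position; "orientation": TCP orientation; "force": force on the tool from outside, world axes, zero at the start; "wrist_torque": the same for the moment, N m; "opening": finger opening in m; "gripper_force": force on a finger pad.
Only numpy, scipy, OpenCV 4.12 (cv2) and the standard library are available. Lean on these libraries where they do the work, as an engineer would, in place of code of your own. Each camera call takes 0.05 s, during which the arm holds its last target. There are 200 camera calls.

### The job

The lid lies on the biscuit box but is not locked, so the biscuits would go soft: go round the lid and press down its four wings until every one has clicked shut against the tub. Press with the fingertips and without hammering; nothing needs gripping, so do not lift, tip or push away the box, and leave the other things alone.

Things in the scene. Friction and masses are not known exactly. Their poses are not given: they have to be found in the camera images.
- food_box: clip-lock biscuit box, about 1 kg, loose on the worktop: clear tub (168 x 118 mm, 70 mm high) with biscuits in it, dark teal lid (180 mm along x, 130 mm along y, top 78 mm high) already in place. Four teal wings, hinged one on the middle of each side of the lid, fold down outside the tub and lock it. Origin: centre of the underside; z up, x and y along the sides.
- wing_front (a joint): snap hinge of the front wing, rad: 0 = open (stands 30 degrees above level, tip 88 mm above the box's underside), 2.0 = clicked shut (hangs beside the tub wall); grows as pressed down. Starts at 0. Springs back up if let go before about 1.25 (42 degrees below level); past that it snaps on to 2.0 by itself. Needs about 5 to 8 N of downward push over 30 mm; a force stop below 12 N would halt too early.
- wing_front_mid (a point): middle of the front wing (15 mm from its hinge line), moves with the wing. Box -x side, towards the robot. Hinge line: along the front edge of the lid, 91 mm out from the box's centre, 74 mm above its underside. Wing 56 mm wide along the hinge, 29 mm long to the tip, 3 mm thick, slotted. A fingertip coming straight down about 17 mm outside the hinge line, to 20 mm below it, folds the wing until it snaps.
- wing_back (a joint): snap hinge of the back wing, rad: 0 = open (stands 30 degrees above level, tip 88 mm above the box's underside), 2.0 = clicked shut (hangs beside the tub wall); grows as pressed down. Starts at 0. Springs back up if let go before about 1.25 (42 degrees below level); past that it snaps on to 2.0 by itself. Needs about 5 to 8 N of downward push over 30 mm; a force stop below 12 N would halt too early.
- wing_back_mid (a point): middle of the back wing (15 mm from its hinge line), moves with the wing. Box +x side. Hinge line: along the back edge of the lid, 91 mm out from the box's centre, 74 mm above its underside. Wing 56 mm wide along the hinge, 29 mm long to the tip, 3 mm thick, slotted. A fingertip coming straight down about 17 mm outside the hinge line, to 20 mm below it, folds the wing until it snaps.
- wing_left (a joint): snap hinge of the left wing, rad: 0 = open (stands 30 degrees above level, tip 88 mm above the box's underside), 2.0 = clicked shut (hangs beside the tub wall); grows as pressed down. Starts at 0. Springs back up if let go before about 1.25 (42 degrees below level); past that it snaps on to 2.0 by itself. Needs about 5 to 8 N of downward push over 30 mm; a force stop below 12 N would halt too early.
- wing_left_mid (a point): middle of the left wing (15 mm from its hinge line), moves with the wing. Box +y side. Hinge line: along the left edge of the lid, 66 mm out from the box's centre, 74 mm above its underside. Wing 76 mm wide along the hinge, 29 mm long to the tip, 3 mm thick, slotted. A fingertip coming straight down about 17 mm outside the hinge line, to 20 mm below it, folds the wing until it snaps.
- wing_right (a joint): snap hinge of the right wing, rad: 0 = open (stands 30 degrees above level, tip 88 mm above the box's underside), 2.0 = clicked shut (hangs beside the tub wall); grows as pressed down. Starts at 0. Springs back up if let go before about 1.25 (42 degrees below level); past that it snaps on to 2.0 by itself. Needs about 5 to 8 N of downward push over 30 mm; a force stop below 12 N would halt too early.
- wing_right_mid (a point): middle of the right wing (15 mm from its hinge line), moves with the wing. Box -y side. Hinge line: along the right edge of the lid, 66 mm out from the box's centre, 74 mm above its underside. Wing 76 mm wide along the hinge, 29 mm long to the tip, 3 mm thick, slotted. A fingertip coming straight down about 17 mm outside the hinge line, to 20 mm below it, folds the wing until it snaps.
- tin_round: tin with green label, 57 mm wide, 72 high; bystander, to be left alone. Origin: centre of its underside.
- tin_small: second tin with green label, 57 mm wide, 72 high; bystander, to be left alone. Origin: centre of its underside.
- glass: small clear drinking glass, 48 mm wide, 61 high; bystander, to be left alone. Origin: centre of its underside.
- jar: jar with red cap, 64 mm wide, 97 high; bystander, to be left alone. Origin: centre of its underside.
- tape: roll of tape lying flat, 96 mm wide, 25 high; bystander, to be left alone. Origin: centre of its underside.
- tea_box: dark carton, 64 x 129 x 74 mm; bystander, to be left alone. Origin: centre of its underside.

How it is judged:
At the end, for the whole second after the job is handed in: All four wing joints read more than 1.9 rad (shut is 2.0) through the last second; the food box stands flat on the worktop (tilt under 0.05 rad, raised under 5 mm), at rest, within 5 cm of where it stood (value of joint each of wing_front, wing_back, wing_left, wing_right above 1.9 rad and height (world z) of food_box below 0.005 m and angle between food_box's own z axis and vertical below 0.05 rad and distance of food_box from where it was at the start of the episode below 0.05 m and linear speed of food_box below 0.02 m/s); the robot touches nothing.
It fails at once if the food box is lifted or tipped (height (world z) of food_box above 0.012 m or angle between food_box's own z axis and vertical above 0.15 rad).
It fails at once if the food box is shoved more than 5 cm from its place (distance of food_box from where it was at the start of the episode above 0.05 m).
It fails at once if the box or its lid is pushed with the arm or the gripper's body instead of the fingers (contact force between the arm and food_box above 5 N).
It fails at once if the box is pressed brutally (more than 60 N) (contact force between the fingers and food_box above 60 N).
It fails at once if a bystander is moved more than 2 cm or knocked over (distance of any of tin_round, tin_small, glass, jar, tape, tea_box from where it was at the start of the episode above 0.02 m or angle between any of tin_round, tin_small, glass, jar, tape, tea_box's own z axis and vertical above 0.3 rad).
It also fails if it takes over 56 s, if anything falls off the work surface, if the arm or the gripper's body presses on something with over 40 N, if the wrist force passes 120 N, or if a joint passes its speed limit or range.

## Working session

There is one attempt and no reset: what is moved stays moved. The work goes in short steps, Python scripts to look and compute and a shell command to move; the robot and the scene stay as the last step left them, time stands still between calls to the robot, and variables do not carry over. Pictures are saved under pics/ and viewed, at most 10 in all, crops included, and the job is handed in when it is done.

```bash
mkdir -p pics; python3 - <<'E'
from plant import *
import cv2
for n in("top","scene"):
    cv2.imwrite(f"pics/{n}0.png",cv2.resize(read_camera(n)[:,:,::-1],(800,600),interpolation=cv2.INTER_CUBIC)); print(n,get_calibration(n))
print(read_state())
E
```

```text
top {'fx': 402.64120545587923, 'fy': 402.64120545587923, 'cx': 255.56553477435003, 'cy': 179.56624803439777, 'eye': array([ 0.38170087, -0.07764401,  1.14713738]), 'orientation': array([-2.16628209,  2.04524304, -0.21775761])}
scene {'fx': 416.3864775999984, 'fy': 416.3864775999984, 'cx': 252.78540283938088, 'cy': 188.7273758270186, 'eye': array([0.02194619, 0.53057919, 0.77268072]), 'orientation': array([-0.96930439,  2.39595808, -1.15319194])}
{'t': 0.1, 'q': array([-1.37838481e+00,  1.31083420e-01,  1.48913431e+00,  1.60523585e-05,
        1.52298030e+00, -8.54082101e-02]), 'dq': array([ 0.00037064, -0.00056341, -0.0018714 , -0.00029005, -0.00164483,
       -0.00136558]), 'joint_torque': array([ 1.17039221e-03, -5.61340821e+01, -4.93096304e+01,  7.69874873e-02,
        2.91330874e-02, -6.75171714e-05]), 'tool_pos': array([ 0.16447694, -0.57646418,  0.1920135 ]), 'orientation': array([-3.10974304e+00, -4.34772810e-01,  1.09646084e-04]), 'force': array([-0.11283866,  0.62656588, -0.30576167]), 'wrist_torque': array([ 0.02605108, -0.00940109,  0.00555599]), 'gripper_force': 0.0, 'opening': 0.0928132467053573}
```

View pics/top0.png

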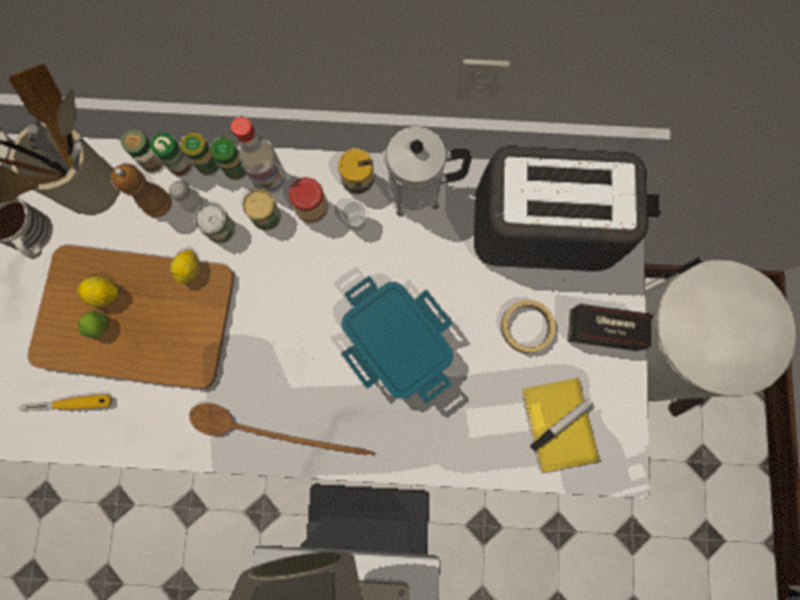

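View pics/scene0.png

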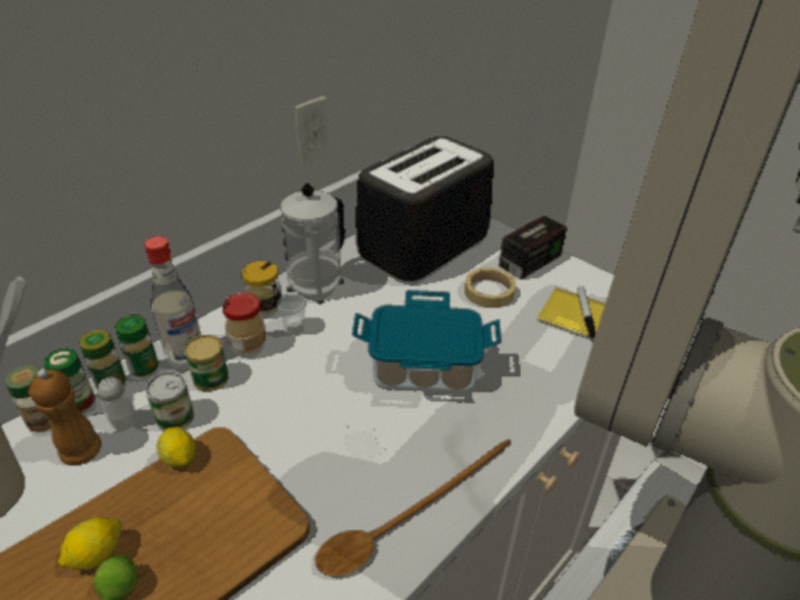

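The top view shows the lid centred near (398,340) on the 800 px picture. The short-side wings are at (361,290) and (433,387), the long-side wings at (432,312) and (360,367), so the box is yawed about +35°. The scene view confirms all four wings stand open. Next I fit the pose.

```bash
cat > h.py <<'E'
import numpy as np, cv2
from plant import *
from scipy.spatial.transform import Rotation as R
from scipy.optimize import minimize
def proj(n,P):
    c=get_calibration(n); p=(np.asarray(P)-c["eye"])@R.from_rotvec(c["orientation"]).as_matrix()
    return np.c_[c["fx"]*p[:,0]/p[:,2]+c["cx"], c["fy"]*p[:,1]/p[:,2]+c["cy"]]
def ray(n,u,v,z):
    c=get_calibration(n); d=R.from_rotvec(c["orientation"]).as_matrix()@[(u-c["cx"])/c["fx"],(v-c["cy"])/c["fy"],1]
    return c["eye"]+d*(z-c["eye"][2])/d[2]
BOX=np.array([0,0,0.])
def go(x,y,z,yaw):
    "rows units from the present pose to a down-pointing pose, tool x at world yaw"
    s=read_state(); T=R.from_rotvec(s["orientation"])
    G=R.from_euler("z",yaw)*R.from_euler("x",np.pi)
    sh=T.inv().apply(np.array([x,y,z])-s["tool_pos"])/.5
    r=(T.inv()*G).as_rotvec()/(np.pi/2)
    print("shift",sh.round(3),"turn",r.round(3),"t",round(s["t"],2),"force",s["force"].round(1),"tcp",s["tool_pos"].round(3))
E
python3 - <<'E'
from h import *
im=read_camera("top")
hsv=cv2.cvtColor(im,cv2.COLOR_RGB2HSV)
m=cv2.inRange(hsv,(85,110,40),(105,255,255)); 
n,l,st,_=cv2.connectedComponentsWithStats(m); k=1+st[1:,4].argmax(); m=(l==k).astype(np.uint8); m=cv2.morphologyEx(m,cv2.MORPH_CLOSE,np.ones((3,3),np.uint8))
print(st[k]); S=8
def render(p):
    x,y,a=p; M=R.from_euler("z",a)
    o=np.zeros((384*2,512*2),np.uint8)
    def poly(Q):
        q=proj("top",M.apply(Q)+[x,y,0]); cv2.fillPoly(o,[np.round((q+.5)*2*256).astype(np.int32)],255,shift=8)
    poly([[sx*.09,sy*.065,.078] for sx,sy in((-1,-1),(1,-1),(1,1),(-1,1))])
    for s in(1,-1):
        poly([[s*.09,-.028,.074],[s*.09,.028,.074],[s*.116,.028,.088],[s*.116,-.028,.088]])
        poly([[-.038,s*.065,.074],[.038,s*.065,.074],[.038,s*.091,.088],[-.038,s*.091,.088]])
    return cv2.resize(o,(512,384),interpolation=cv2.INTER_AREA)/255.
g=cv2.GaussianBlur(m.astype(float),(0,0),1)
f=lambda p:((cv2.GaussianBlur(render(p),(0,0),1)-g)**2).sum()
u,v=np.argwhere(m).mean(0)[::-1]; c=ray("top",u,v,.078)
b=min((minimize(f,[c[0],c[1],a],method="Nelder-Mead",options=dict(initial_simplex=[[c[0],c[1],a],[c[0]+.01,c[1],a],[c[0],c[1]+.01,a],[c[0],c[1],a+.1]])) for a in(.4,.65,.9)),key=lambda r:r.fun)
print(b.x,b.fun)
p=render(b.x); o=im[:,:,::-1].copy(); o[cv2.Canny((p*255).astype(np.uint8),100,200)>0]=(0,0,255)
cv2.imwrite("pics/fit.png",cv2.resize(o[160:280,190:340],(750,600),interpolation=cv2.INTER_NEAREST))
for nm,(uu,vv),z in [("jar",(307,195),.097),("glass",(350,210),.06),("tin",(262,205),.072),("tin2",(213,220),.072),("tape",(528,326),.025),("toasterL",(480,265),.0),("pot",(415,150),.15)]: print(nm,ray("top",uu*.64,vv*.64,z).round(3))
E
```

```text
[ 220  178   69   79 3603]
[ 0.51068426 -0.06609061  0.70963446] 371.9211855514334
jar [0.752 0.107 0.097]
glass [0.741 0.033 0.06 ]
tin [0.737 0.19  0.072]
tin2 [0.704 0.274 0.072]
tape [ 0.553 -0.299  0.025]
toasterL [ 0.667 -0.213  0.   ]
pot [ 0.824 -0.079  0.15 ]
```

View pics/fit.png

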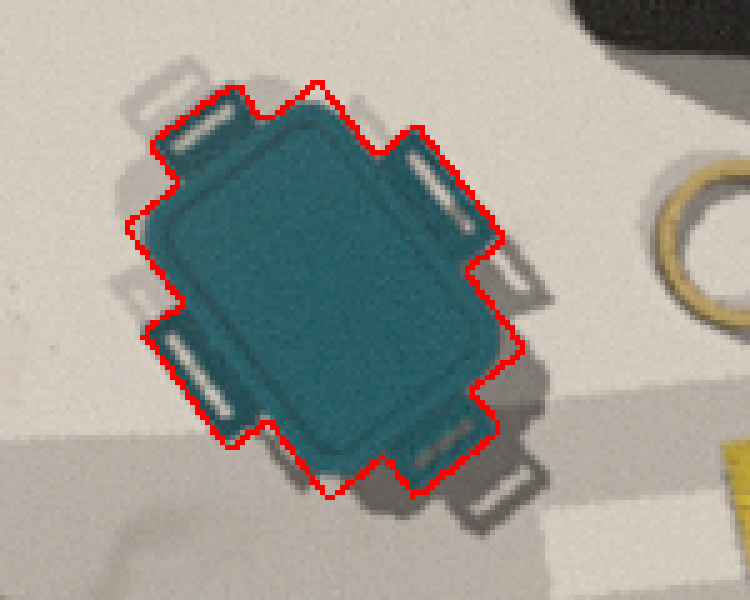

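```bash
cat >> h.py <<'E'
B=np.array([.5107,-.0661]); A=.7096
def wing(name,z,off=.017):
    d={"front":(-.091-off,0),"back":(.091+off,0),"left":(0,.066+off),"right":(0,-.066-off)}[name]
    p=B+R.from_euler("z",A).apply([*d,0])[:2]
    go(*p,z,A+(np.pi/2 if name in("left","right") else 0))
E
python3 -c "
from h import *
wing('front',.13)"
```

```text
shift [ 0.75  -0.701  0.125] turn [-0.001 -0.    -0.275] t 0.15 force [-0.8 -0.4 -0.3] tcp [ 0.164 -0.577  0.192]
```

```bash
python3 -m crank '[[[-1,0.08,-0.075,0,0,0,-0.04],[-1,0.16,-0.15,0,0,0,-0.08],[-1,0.24,-0.225,0,0,0,-0.12],[-1,0.32,-0.3,0,0,0,-0.16],[-1,0.4,-0.375,0,0,0,-0.2]]]'; python3 -c "
from h import *
wing('front',.13)"
```

```text
t: 0.78
tool_pos: [0.306, -0.3401, 0.1927]
orientation: [-3.004, -0.919, -0.0]
force: [0.4, 0.6, -0.6]
opening: 0.0477
gripper_force: 0.0
shift [ 0.431 -0.2    0.125] turn [-0.    -0.    -0.074] t 0.78 force [ 0.4  0.6 -0.6] tcp [ 0.306 -0.34   0.193]
```

```bash
python3 -m crank '[[[-1,0.1,-0.045,0.02,0,0,-0.02],[-1,0.2,-0.09,0.05,0,0,-0.04],[-1,0.3,-0.14,0.08,0,0,-0.06],[-1,0.39,-0.18,0.1,0,0,-0.075],[-1,0.39,-0.18,0.1,0,0,-0.075]]]'; python3 -c "
from h import *
wing('front',.12)"
```

```text
t: 1.4
tool_pos: [0.4175, -0.1552, 0.1418]
orientation: [-2.941, -1.099, 0.001]
force: [0.2, 0.4, -0.7]
opening: 0.0008
gripper_force: 0.0
shift [ 0.042 -0.013  0.044] turn [-0.001  0.     0.003] t 1.4 force [ 0.2  0.4 -0.7] tcp [ 0.417 -0.155  0.142]
```

```bash
python3 -m crank '[[[-1,0.021,-0.006,0.02,0,0,0],[-1,0.042,-0.013,0.044,0,0,0.003],[-1,0.042,-0.013,0.044,0,0,0.003],[-1,0.042,-0.013,0.044,0,0,0.003],[-1,0.042,-0.013,0.044,0,0,0.003]]]'; python3 -c "
from h import *
wing('front',.05)"
```

```text
t: 2.02
tool_pos: [0.4289, -0.1403, 0.1214]
orientation: [2.948, 1.083, 0.001]
force: [-0.4, -0.5, -1.4]
opening: 0.0004
gripper_force: 0.0
shift [ 0.005 -0.006  0.143] turn [ 0.    -0.    -0.003] t 2.02 force [-0.4 -0.5 -1.4] tcp [ 0.429 -0.14   0.121]
```

```bash
python3 -m crank '[[[-1,0.004,-0.006,0.03,0,0,-0.003],[-1,0.004,-0.006,0.055,0,0,-0.003],[-1,0.004,-0.006,0.07,0,0,-0.003],[-1,0.004,-0.006,0.085,0,0,-0.003],[-1,0.004,-0.006,0.1,0,0,-0.003]]]'; python3 -c "
from h import *
wing('front',.05)"
```

```text
t: 2.65
tool_pos: [0.4284, -0.1362, 0.0705]
orientation: [2.946, 1.092, 0.0]
force: [-1.0, -0.3, -0.2]
opening: 0.0004
gripper_force: 0.0
shift [0.    0.001 0.041] turn [ 0. -0.  0.] t 2.65 force [-1.  -0.3 -0.2] tcp [ 0.428 -0.136  0.071]
```

```bash
python3 -c "
from h import *
a=read_camera('top')[150:285,180:350];b=read_camera('scene')[170:270,210:350]
cv2.imwrite('pics/p1.png',cv2.resize(np.hstack([cv2.resize(a,(400,318)),cv2.resize(b,(400,318))])[:,:,::-1],(800,318)))"
```

```text
(no output)
```

View pics/p1.png

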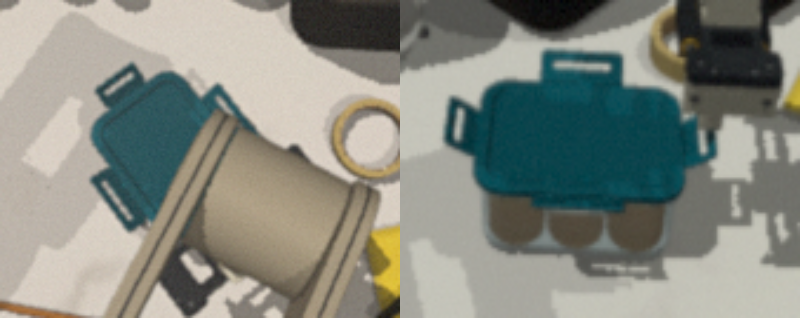

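The overview shows the front wing still near (700,140) in the right half, with the fingertip right behind it at (712,125). I'll check where the TCP should project against the wing.

```bash
python3 - <<'E'
from h import *
M=R.from_euler("z",A)
s=read_state(); print(s["force"],s["tool_pos"])
W=lambda r,y,z:M.apply([-.091-r,y,z])+[*B,0]
pts={"tcp":s["tool_pos"]}
for n,th in(("open",.52),("lvl",0),("dn",-.3)):
    for y in(-.028,.028): pts[n+str(y)]=W(.029*np.cos(th),y,.074+.029*np.sin(th))
for y in(-.028,.028): pts["hinge"+str(y)]=W(0,y,.074)
for k,p in pts.items():
    q=proj("scene",[p])[0]; print(k,q.round(1),"crop",((q-[210,170])*[2.857,3.18]+[400,0]).round(0))
im=read_camera("scene")[185:235,290:350]
cv2.imwrite("pics/p2.png",cv2.resize(im[:,:,::-1],(720,600),interpolation=cv2.INTER_CUBIC))
E
```

```text
[-0.57009823  0.35259513  0.10529532] [ 0.42776886 -0.13589704  0.06994893]
tcp [316.2 216.9] crop [704. 149.]
open-0.028 [319.4 203.7] crop [713. 107.]
open0.028 [321. 219.] crop [717. 156.]
lvl-0.028 [320.3 208.1] crop [715. 121.]
lvl0.028 [321.9 223.4] crop [720. 170.]
dn-0.028 [319.4 210.6] crop [712. 129.]
dn0.028 [321.  225.9] crop [717. 178.]
hinge-0.028 [308.8 207.6] crop [682. 120.]
hinge0.028 [310.  222.8] crop [686. 168.]
```

View pics/p2.png

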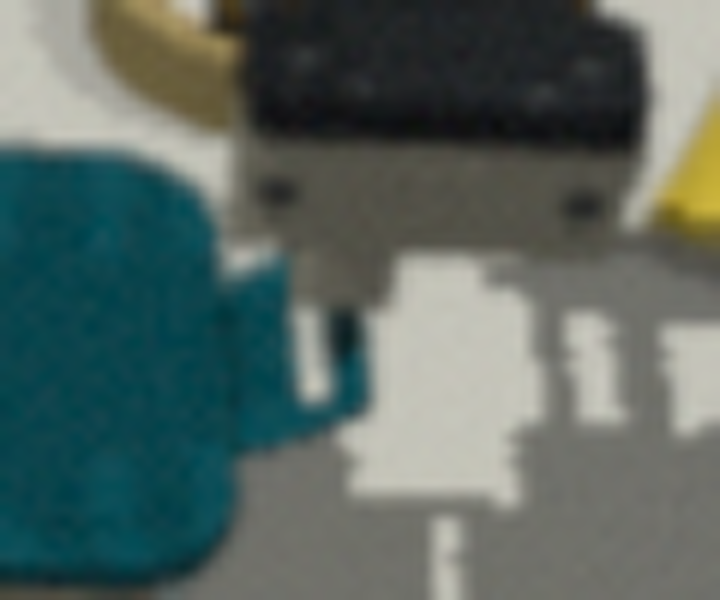

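```bash
python3 - <<'E'
from h import *
M=R.from_euler("z",A); s=read_state(); T=R.from_rotvec(s["orientation"])
im=cv2.imread("pics/p2.png"); 
def L(P,c,cl=True):
    q=(proj("scene",P)-[290,185]+.5)*12; cv2.polylines(im,[q.astype(int)],cl,c,1)
W=lambda r,y,z:M.apply([-.091-r,y,z])+[*B,0]
th=.5236
L([W(0,-.028,.074),W(0,.028,.074),W(.029*np.cos(th),.028,.088),W(.029*np.cos(th),-.028,.088)],(0,0,255))
for h in(0,.019,.035):
    L([T.apply([x,y,-h])+s["tool_pos"] for x,y in((-.0075,-.0175),(.0075,-.0175),(.0075,.0175),(-.0075,.0175))],(0,255,255))
L([s["tool_pos"],s["tool_pos"]+[0,0,.04]],(0,255,0))
a=read_camera("top")[190:290,240:330]
cv2.imwrite("pics/p3.png",np.hstack([cv2.resize(im,(400,400)),cv2.resize(a[:,:,::-1],(400,400))]))
E
```

```text
(no output)
```

View pics/p3.png

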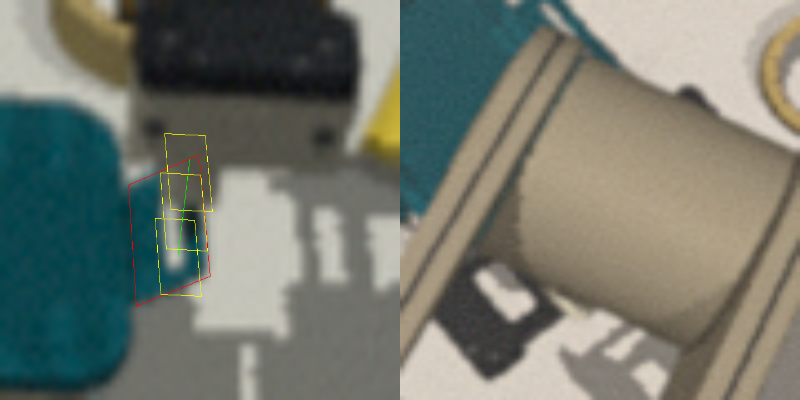

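```bash
python3 - <<'E'
from h import *
a=cv2.resize(cv2.imread("pics/scene0.png"),(512,384),interpolation=cv2.INTER_AREA)[190:230,298:338]
b=read_camera("scene")[190:230,298:338,::-1]
cv2.imwrite("pics/p4.png",np.hstack([cv2.resize(i,(400,400),interpolation=cv2.INTER_NEAREST) for i in(a,b)]))
s=read_state();print(s["force"],s["wrist_torque"],s["gripper_force"])
E
```

```text
[-0.02355092  0.76872778 -0.9656181 ] [-0.02099671 -0.03626731 -0.00467749] 0.0
```

View pics/p4.png

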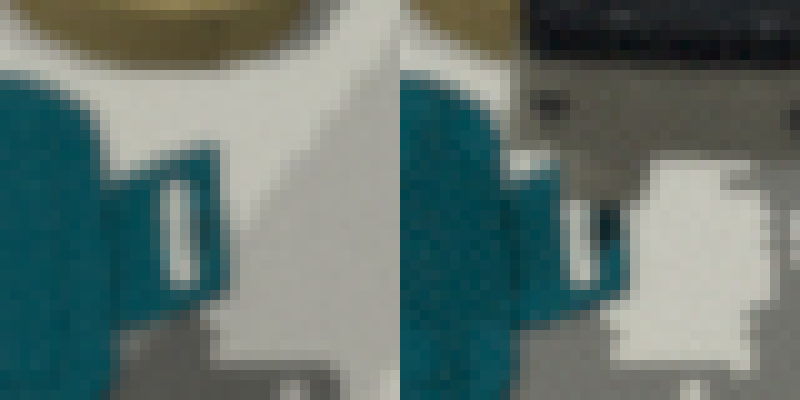

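The wing has not moved: the slot is at the same pixels in both crops, and the fingertip still hovers just over it, casting a shadow on the outer bar. I'll go on down slowly and watch the force.

```bash
python3 -m crank '[[[-1,0,0,0.005,0,0,0],[-1,0,0,0.01,0,0,0],[-1,0,0,0.015,0,0,0],[-1,0,0,0.02,0,0,0],[-1,0,0,0.02,0,0,0]]]'; python3 - <<'E'
from h import *
b=read_camera("scene")[190:230,298:338,::-1];cv2.imwrite("pics/p5.png",b)
a=cv2.imread("pics/p4.png")[5::10,405::10]
d=np.abs(a.astype(int)-b).sum(2)
print((d>60).astype(int)[10:36,8:28])
E
```

```text
t: 3.52
tool_pos: [0.4282, -0.1367, 0.0612]
orientation: [2.945, 1.091, -0.001]
force: [-3.5, -3.0, 5.3]
opening: 0.0001
gripper_force: 2.5
[[0 0 0 0 0 0 1 1 0 0 0 0 0 0 0 0 0 0 0 0]
 [0 0 0 0 0 0 0 1 0 0 0 0 0 0 0 0 0 0 0 0]
 [0 0 0 0 0 0 0 0 0 0 0 0 0 0 0 0 0 0 0 0]
 [0 0 0 0 0 1 1 1 0 0 0 0 0 0 0 0 0 0 0 0]
 [0 0 0 0 1 1 1 1 1 0 0 0 0 0 0 0 0 0 0 0]
 [0 0 1 1 1 1 1 1 1 0 0 0 0 0 0 0 0 0 1 1]
 [0 0 0 1 1 1 1 1 0 1 0 0 0 0 0 0 0 1 1 1]
 [0 0 1 1 1 0 1 0 0 0 0 0 0 0 0 0 1 1 1 1]
 [0 0 1 0 0 0 0 0 0 0 0 0 0 0 0 0 1 1 1 1]
 [0 0 0 0 0 0 0 0 0 0 0 0 0 0 0 0 1 1 1 1]
 [0 0 0 0 0 0 0 0 1 1 1 0 1 0 1 1 1 0 0 0]
 [0 0 0 0 0 0 0 0 1 1 1 0 1 1 1 1 1 0 0 0]
 [0 0 0 0 0 0 0 0 1 1 1 0 1 1 1 1 1 0 0 0]
 [0 0 0 0 0 0 0 0 1 0 1 1 1 0 1 1 0 0 0 0]
 [0 0 0 0 0 0 0 0 0 0 1 1 0 1 1 0 0 0 0 0]
 [0 0 0 0 0 0 0 0 0 0 1 0 0 0 1 0 0 0 0 0]
 [0 0 0 0 0 0 0 0 0 0 0 0 0 0 0 0 0 0 0 0]
 [0 0 0 0 0 0 0 0 0 0 0 0 0 0 0 1 0 0 0 0]
 [0 0 0 0 0 0 0 0 0 0 0 1 0 0 0 1 0 0 0 0]
 [0 0 0 0 0 0 0 0 0 0 0 0 0 1 1 1 0 0 0 0]
 [0 0 0 0 0 0 0 0 0 0 0 0 1 1 1 1 0 0 0 0]
 [0 0 0 0 0 0 0 0 0 0 1 1 0 0 0 0 0 0 0 0]
 [0 0 0 0 0 0 0 0 0 0 0 0 0 0 0 0 0 0 0 0]
 [0 0 0 0 0 0 0 0 0 0 0 0 0 0 0 0 0 0 0 0]
 [0 0 0 0 0 0 0 0 0 0 0 0 0 0 0 0 0 0 0 0]
 [0 0 0 0 0 0 0 0 0 0 0 0 0 0 0 0 0 0 0 0]]
```

```bash
python3 -m crank '[[[-1,0,0,0.008,0,0,0],[-1,0,0,0.016,0,0,0],[-1,0,0,0.024,0,0,0],[-1,0,0,0.032,0,0,0],[-1,0,0,0.032,0,0,0]]]';
```

```text
t: 4.2
tool_pos: [0.428, -0.1357, 0.0443]
orientation: [-2.945, -1.091, 0.001]
force: [-0.2, -0.1, -0.2]
opening: 0.0005
gripper_force: 0.4
```

```bash
python3 -m crank '[[[-1,0,0,0.006,0,0,0],[-1,0,0,0.012,0,0,0],[-1,0,0,0.016,0,0,0],[-1,0,0,0.016,0,0,0],[-1,0,0,0.016,0,0,0]]]';
```

```text
t: 4.82
tool_pos: [0.4284, -0.1362, 0.037]
orientation: [-2.946, -1.092, -0.0]
force: [-0.9, -0.5, -0.8]
opening: 0.0006
gripper_force: 0.0
```

```bash
python3 -m crank '[[[-1,0,0,-0.05,0,0,0],[-1,0,0,-0.1,0,0,0],[-1,0,0,-0.15,0,0,0],[-1,0,0,-0.19,0,0,0],[-1,0,0,-0.19,0,0,0]]]'; python3 - <<'E'
from h import *
b=read_camera("scene")[175:240,220:340,::-1]
cv2.imwrite("pics/p6.png",cv2.resize(b,(800,433),interpolation=cv2.INTER_CUBIC))
wing("back",.13)
E
```

```text
t: 5.45
tool_pos: [0.4297, -0.1367, 0.1337]
orientation: [2.943, 1.091, 0.004]
force: [0.3, -0.3, 0.3]
opening: 0.0007
gripper_force: 0.0
shift [0.432 0.    0.005] turn [ 0.001 -0.     0.   ] t 5.5 force [ 0.  -0.5 -0.5] tcp [ 0.429 -0.136  0.132]
```

View pics/p6.png

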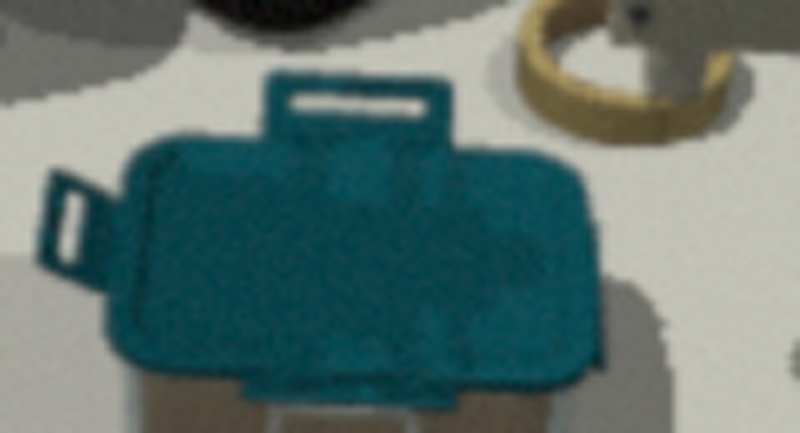

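The picture shows the front wing gone from the right side of the lid (near (600,250)), so it clicked shut. The other three stand open at (75,230), (360,100) and the near side (350,390). The back wing comes next.

```bash
python3 -m crank '[[[-1,0.1,0,0.005,0,0,0],[-1,0.2,0,0.005,0,0,0],[-1,0.3,0,0.005,0,0,0],[-1,0.4,0,0.005,0,0,0],[-1,0.432,0,0.005,0,0,0]]]'; python3 -c "
from h import *
wing('back',.045)"
```

```text
t: 6.12
tool_pos: [0.5925, 0.0066, 0.1273]
orientation: [-2.943, -1.094, 0.003]
force: [-0.0, -0.9, -0.5]
opening: 0.0007
gripper_force: 0.0
shift [-0.003  0.004  0.165] turn [-0.001  0.001  0.002] t 6.12 force [-0.  -0.9 -0.5] tcp [0.593 0.007 0.127]
```

```bash
python3 -m crank '[[[-1,0,0,0.03,0,0,0],[-1,0,0,0.06,0,0,0],[-1,0,0,0.08,0,0,0],[-1,0,0,0.095,0,0,0],[-1,0,0,0.11,0,0,0]]]'; python3 -m crank '[[[-1,0,0,0.014,0,0,0],[-1,0,0,0.028,0,0,0],[-1,0,0,0.042,0,0,0],[-1,0,0,0.056,0,0,0],[-1,0,0,0.062,0,0,0]]]'
```

```text
t: 6.75
tool_pos: [0.5922, 0.0042, 0.0742]
orientation: [2.946, 1.091, 0.001]
force: [0.1, -0.0, -0.2]
opening: 0.0003
gripper_force: 0.0
t: 7.38
tool_pos: [0.5922, 0.0045, 0.0431]
orientation: [2.946, 1.092, -0.0]
force: [0.2, -1.1, -0.8]
opening: 0.0003
gripper_force: 0.0
```

```bash
python3 -m crank '[[[-1,0,0,-0.05,0,0,0],[-1,0,0,-0.1,0,0,0],[-1,0,0,-0.15,0,0,0],[-1,0,0,-0.18,0,0,0],[-1,0,0,-0.18,0,0,0]]]'; python3 -c "
from h import *
wing('left',.13)"
```

```text
t: 8.0
tool_pos: [0.5928, 0.0045, 0.1342]
orientation: [2.945, 1.091, 0.002]
force: [-0.7, -0.9, -0.4]
opening: 0.0002
gripper_force: 0.0
shift [-0.217 -0.166  0.008] turn [ 0.001  0.    -1.   ] t 8.0 force [-0.7 -0.9 -0.4] tcp [0.593 0.005 0.134]
```

```bash
python3 -m crank '[[[-1,-0.045,-0.033,0,0,0,-0.11],[-1,-0.09,-0.066,0,0,0,-0.22],[-1,-0.135,-0.1,0,0,0,-0.33],[-1,-0.18,-0.133,0,0,0,-0.44],[-1,-0.217,-0.166,0,0,0,-0.55]]]'; python3 -c "
from h import *
wing('left',.13)"
```

```text
t: 8.62
tool_pos: [0.4539, -0.0032, 0.1317]
orientation: [-2.211, -2.229, 0.003]
force: [0.4, -0.2, 0.6]
opening: 0.0005
gripper_force: 0.0
shift [0.    0.006 0.003] turn [-0.002 -0.001 -0.446] t 8.62 force [ 0.4 -0.2  0.6] tcp [ 0.454 -0.003  0.132]
```

```bash
python3 -m crank '[[[-1,0,0.004,0,0,0,-0.11],[-1,0,0.004,0,0,0,-0.22],[-1,0,0.004,0,0,0,-0.33],[-1,0,0.004,0,0,0,-0.446],[-1,0,0.004,0,0,0,-0.446]]]'; python3 -c "
from h import *
wing('left',.045)"
```

```text
t: 9.25
tool_pos: [0.4569, -0.0031, 0.132]
orientation: [-1.321, -2.848, 0.001]
force: [0.4, -0.6, 0.9]
opening: 0.0004
gripper_force: 0.0
shift [-0.    -0.     0.174] turn [-0.001 -0.001 -0.005] t 9.25 force [ 0.4 -0.6  0.9] tcp [ 0.457 -0.003  0.132]
```

```bash
python3 -m crank '[[[-1,0,0,0.03,0,0,0],[-1,0,0,0.06,0,0,0],[-1,0,0,0.085,0,0,0],[-1,0,0,0.1,0,0,0],[-1,0,0,0.115,0,0,0]]]'; python3 -m crank '[[[-1,0,0,0.014,0,0,0],[-1,0,0,0.028,0,0,0],[-1,0,0,0.042,0,0,0],[-1,0,0,0.056,0,0,0],[-1,0,0,0.064,0,0,0]]]'; python3 -m crank '[[[-1,0,0,-0.05,0,0,0],[-1,0,0,-0.1,0,0,0],[-1,0,0,-0.15,0,0,0],[-1,0,0,-0.18,0,0,0],[-1,0,0,-0.18,0,0,0]]]'; python3 -c "
from h import *
wing('right',.13)"
```

```text
t: 9.88
tool_pos: [0.4578, -0.0031, 0.0754]
orientation: [-1.32, -2.851, -0.0]
force: [0.1, -0.3, 0.1]
opening: 0.0006
gripper_force: 0.0
t: 10.5
tool_pos: [0.4582, -0.0032, 0.0438]
orientation: [1.32, 2.85, 0.0]
force: [1.3, 0.8, 1.7]
opening: 0.0006
gripper_force: 0.4
t: 11.12
tool_pos: [0.4586, -0.0033, 0.1347]
orientation: [1.319, 2.849, 0.001]
force: [0.2, 0.1, -0.8]
opening: 0.0004
gripper_force: 0.0
shift [-0.329 -0.001  0.01 ] turn [ 0.001  0.001 -0.004] t 11.12 force [ 0.2  0.1 -0.8] tcp [ 0.459 -0.003  0.135]
```

```bash
python3 -m crank '[[[-1,-0.09,0,0,0,0,0],[-1,-0.18,0,0,0,0,0],[-1,-0.27,0,0,0,0,0],[-1,-0.329,0,0.008,0,0,0],[-1,-0.329,0,0.008,0,0,0]]]'; python3 -c "
from h import *
b=read_camera('scene')[175:250,220:340,::-1]
cv2.imwrite('pics/p7.png',cv2.resize(b,(800,500),interpolation=cv2.INTER_CUBIC))
wing('right',.045)"
```

```text
t: 11.75
tool_pos: [0.5637, -0.1298, 0.1274]
orientation: [-1.322, -2.847, 0.001]
force: [-0.4, -0.0, 0.1]
opening: 0.0005
gripper_force: 0.0
shift [-0.003  0.002  0.166] turn [-0.001 -0.002 -0.005] t 11.8 force [-0.3  0.3  0.2] tcp [ 0.563 -0.129  0.128]
```

View pics/p7.png

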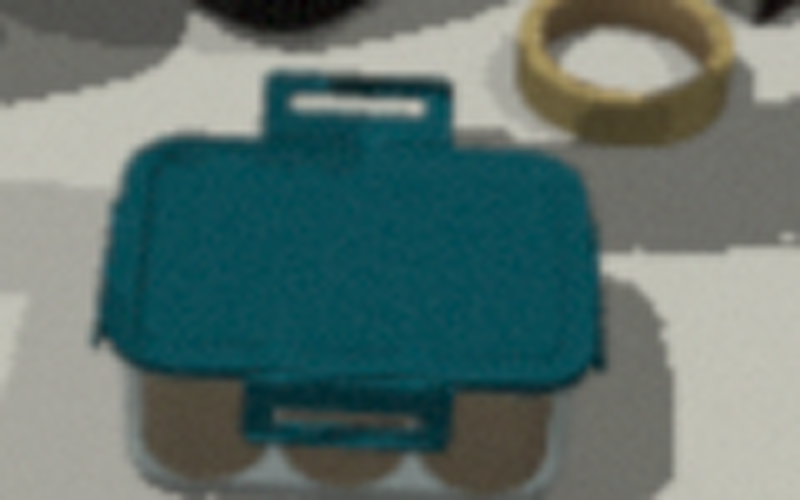

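Front and back are shut, and the left wing now hangs against the tub at (345,415). Only the right wing at (360,100) is still open. I'll press it next.

```bash
python3 -m crank '[[[-1,0,0,0.03,0,0,0],[-1,0,0,0.06,0,0,0],[-1,0,0,0.085,0,0,0],[-1,0,0,0.1,0,0,0],[-1,0,0,0.11,0,0,0]]]'; python3 -m crank '[[[-1,0,0,0.014,0,0,0],[-1,0,0,0.028,0,0,0],[-1,0,0,0.042,0,0,0],[-1,0,0,0.056,0,0,0],[-1,0,0,0.062,0,0,0]]]'; python3 -m crank '[[[-1,0,0,-0.05,0,0,0],[-1,0,0,-0.1,0,0,0],[-1,0,0,-0.15,0,0,0],[-1,0,0,-0.2,0,0,0],[-1,0,0,-0.22,0,0,0]]]'; python3 - <<'E'
from h import *
im=read_camera('scene')[:,:,::-1]
b=cv2.resize(im[175:250,220:340],(800,500),interpolation=cv2.INTER_CUBIC)
M=R.from_euler("z",A)
for th,c in((.5236-2,(0,0,255)),(.5236-1.8,(0,255,255))):
    P=[M.apply([x,.066+.029*np.cos(th),.074+.029*np.sin(th)])+[*B,0] for x in(-.038,.038)]
    q=((proj("scene",P)-[220,175]+.5)*6.667).astype(int); print(q.tolist()); cv2.line(b,q[0],q[1],c,1)
cv2.imwrite('pics/p8.png',b)
s=read_state();print(s["force"],s["t"])
E
```

```text
t: 12.42
tool_pos: [0.564, -0.1284, 0.0744]
orientation: [-1.32, -2.851, 0.0]
force: [0.5, -1.1, 0.4]
opening: 0.0004
gripper_force: 0.0
t: 13.05
tool_pos: [0.5642, -0.1283, 0.0435]
orientation: [-1.32, -2.85, -0.001]
force: [0.8, -0.5, 1.1]
opening: 0.0003
gripper_force: 0.5
t: 13.68
tool_pos: [0.5644, -0.1284, 0.1548]
orientation: [1.32, 2.85, 0.0]
force: [0.5, 0.4, -0.3]
opening: 0.0004
gripper_force: 0.0
[[453, 451], [243, 441]]
[[454, 460], [242, 450]]
[ 0.58265707 -0.57319411  0.82379734] 13.725
```

View pics/p8.png

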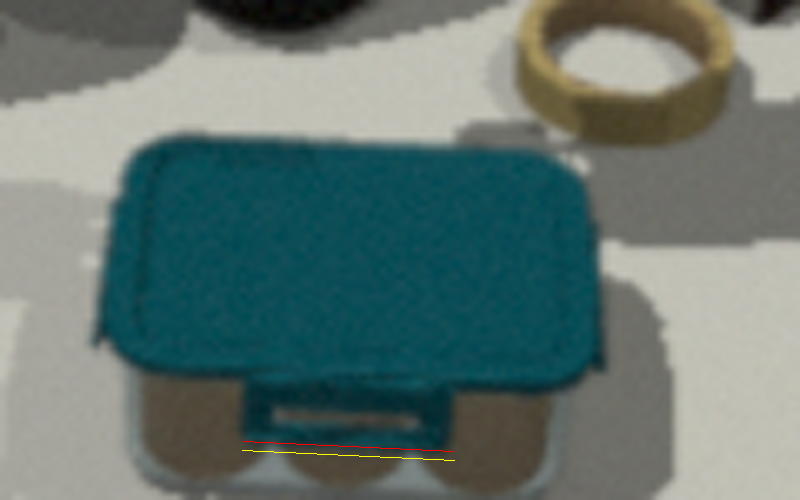

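All four wings are folded. The left wing's edge lies on the red line predicted for 2.0 rad, the box has not moved, and the arm is clear above it. I'm handing in.

```bash
python3 -c "
from plant import *
print(close_job())"
```

```text
the job is handed in; nothing more can be done
None
```

I pressed all four wings, and in the last picture all of them are folded shut against the tub, with the box still in place and the arm clear; I handed the job in at about 14 s, but no verdict came back.

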